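One turn on the mould press

ROBOT

A 6-joint arm with a two-finger parallel gripper is mounted at the origin on a cart in front of the work surface, level with it; the furniture and walls round the work are solid. World frame = base frame: x ahead of the robot, y to its left, z up, the work surface at z = 0. Lengths are in m, angles in rad, forces in N, time in s.
With the tool pointing down it reaches from about 0.375 to 0.9 m from the base axis. Payload 3.1 kg.
Tool frame: the origin (TCP) lies at the very end of the fingers, on their centre line; the grasp point (between the pads) lies 19 mm behind it; z points along the fingers, y is the line along which they close (so a half turn about z gives the same grasp; the last joint's range is limited). The gripper opens to 85 mm and grips with 20 to 120 N. Pads are 22 mm wide; open, the fingers measure 114 mm over their backs; the gripper's body (76 mm by 85 mm) begins 54 mm behind the grasp point. The pads swing forward as they close: fully open they stand 13 mm farther back than shut.
Start: joints at [1.117, 0.527, 1.433, -0, 1.181, -0.178], TCP at [0.17, 0.602, 0.231] pointing down, gripper open.
Joint ranges: [-3.08, 3.08], [-0.75, 2.2], [0.22, 2.44], [-1.43, 4.57], [0, 2.65], [-2.85, 2.85]. Speed limits (rad/s): [2.79, 2.79, 3.14, 3.14, 3.14, 3.14].

INTERFACE

Orientations are given as a unit quaternion [x, y, z, w].
In Python, from station import sense, snapshot, camera_params, sign_off gives the robot as it stands.
- The arm moves only by the shell command python3 -m handwheel 'ROWS' [OPENING] [FORCE]. ROWS is JSON, a list that holds one entry, the list of rows, each a list of 4 numbers: the shift along the tool's x, y, z in units of 25 mm (1.0 is 25 mm), then the turn about the tool's z in units of 6 degrees (1.0 is 6 degrees). A call has 1 to 20 rows; each row shifts and turns the commanded pose from where the row before left it, along the tool's axes as they then stand; what a row does not reach is not made up. A row lasts 1/8 s, in which the tool goes at most 62.5 mm and 10.7 degrees, less where a joint would pass 70% of its speed; a pose out of reach is approached as far as the arm can. A call is refused whole if a number of a shift passes 1 or a number of a turn 1, either way. A call with a gripper value outside its range is refused whole. OPENING is the finger opening in mm, from 0 to 85.4, set as the call begins (- or left out, the last holds). The fingers move at their own pace and stop on an object; FORCE is the grip in N (left out, the last holds). Time passes only in rows, so rows that do not move let the fingers close. It gives the time, the measured TCP pose, the force, the opening and the grip force at its end, in the units of the state.
- sense(): the state, without advancing time (a new reading comes with each control period).
- snapshot(name): name is "scene" or "top"; returns (picture, depth): 384x512x3 uint8, red, green, blue; 384x512 float32, m along the optical axis (not along the pixel's ray), 0 where there is no reading.
- camera_params(name): a dict with "mtx" (3x3 intrinsics, pixels), "extrinsics" (4x4, takes a point from camera to world coordinates). Camera axes: x right, y up, looking along -z (the intrinsics and any distortion apply to the point x, -y, -z); pixel columns grow to the right and rows downward; lengths in m; the calibration is good to about 2 mm. A picture is of the moment at which its call begins. camera_params takes no time and is no camera call.
- sign_off(): hands the job in; it is judged then, once.
The state is a dict: "t": time; "q": joint angles; "qd": joint speeds; "tau": joint torques, N m; "tcp_pos": TCP position; "tool_rot": TCP orientation; "force": force on the tool from outside, world axes, zero at the start; "ft_torque": the same for the moment, N m; "finger_gap": opening from 0.0 (shut) to 1.0 (fully open); "gripper_force": force on a finger pad.
Only numpy, scipy, OpenCV 4.12 (cv2) and the standard library are available. Lean on these libraries where they do the work, as an engineer would, in place of code of your own. Each camera call takes 0.05 s, during which the arm holds its last target. There are 200 camera calls.

TASK

Screw the mould press down by exactly one full turn: with the fingertips, gently push the hand wheel's upright handle once round clockwise (seen from above) until it is back beside the pointer where it started, without turning it the wrong way or running on past the pointer. Then take the hand away; push only, do not pinch or force the handle, and leave the things standing around where they are.

Things in the scene. Friction and masses are not known exactly. Their poses are not given: they have to be found in the camera images.
- handwheel (a joint): Angle of the horizontal hand wheel on top of the press, rad. 0 at the start (handle at the pointer); grows clockwise seen from above; one full turn is 6.283. Vertical axis; it turns freely past a full turn and the other way too, has steady friction (about 3 N at the handle) and stays where it is left. Each turn lowers the press foot 12 mm into the ring mould below.
- wheel_axis (a point): Centre of the wheel on its vertical axis, at the mid-height of its rim, about 180 mm above the counter. Aluminium wheel: rim circle 140 mm in diameter (centre line), rim 14 mm thick, three spokes, hub 36 mm across, topped by a nut that ends 16 mm above this point.
- handle_mid (a point): Mid-height of the upright black handle on the rim, about 211 mm above the counter; 70 mm from the wheel's axis and turns with the wheel. The handle is a round barrel 20 mm thick and 46 mm tall (23 mm above and below this point); the top of the rim lies 24 mm below this point. It stands at the end of one spoke and is a sleeve that can revolve on its own upright pin, as crank handles do.
- crank_handle: The same upright handle; origin at the centre of its foot on the rim, z up.
- pointer_tip (a point): Top of the fixed steel pointer, a small upright tab 10 mm wide just outside the rim, 90 mm from the wheel's axis, about 178 mm above the counter (lower than the rim's top). It marks where the handle starts and must come back to; it may lie on any side of the press.
- press: Bench mould press, fixed to the counter: grey base 120 x 170 x 14 mm, two 16 mm steel columns at y = +-62 mm of its own frame, grey yoke 46 x 160 mm with its top at 147 mm, a ring mould on the base. Origin: centre of the base's underside, under the wheel's axis. Nothing of it but the handle stands higher than 196 mm.
- small_cutter: Bystander: loose tinplate ring 54 mm across, 30 mm tall, on the counter beside the press; origin: centre of its underside.
- egg_cup: Bystander: loose small steel cup 67 mm across, 42 mm tall, on the counter on the other side of the press; origin: centre of its underside.
- pot_of_flour: Bystander: loose glass jar with a yellow lid, 65 mm across, 120 mm tall, at the back left; origin: centre of its underside.

How it is judged:
By the outcome, as a careful person would: the job done as asked, in the order asked, and still so for the second after the job is handed in, with the robot touching nothing.
It also fails if it takes over 64 s, if anything falls off the work surface, if the arm or the gripper's body presses on something with over 40 N, if the wrist force passes 120 N, or if a joint passes its speed limit or range.

## Working session

There is one attempt and no reset: what is moved stays moved. The work goes in short steps, Python scripts to look and compute and a shell command to move; the robot and the scene stay as the last step left them, time stands still between calls to the robot, and variables do not carry over. Pictures are saved under pics/ and viewed, at most 10 in all, crops included, and the job is handed in when it is done.

```bash
ls; mkdir -p pics
python3 - <<'E'
from station import *
import cv2,numpy as np
print(sense())
ims=[]
for n in("scene","top"):
    p,d=snapshot(n);cv2.imwrite(f"pics/{n}0.png",p[:,:,::-1]);np.save(f"pics/{n}0.npy",d)
    c=camera_params(n);print(n,np.round(c["mtx"],1).tolist(),np.round(c["extrinsics"],3).tolist())
E
```

```text
pics
{'t': 0.0, 'q': array([ 1.11754622e+00,  5.28514772e-01,  1.43386903e+00, -1.48082879e-05,
        1.18138445e+00, -1.78466550e-01]), 'qd': array([-0.00015405, -0.0026066 ,  0.00033647,  0.00025982,  0.00077054,
        0.00020663]), 'tau': array([ 3.76825074e-04, -4.42348766e+01, -1.78025830e+01, -1.61308785e-04,
        8.41820467e-03,  6.82475623e-07]), 'tcp_pos': array([0.16923226, 0.60092883, 0.23031433]), 'tool_rot': array([ 1.36957067e-01,  9.90576387e-01, -1.03611009e-03, -3.31396830e-04]), 'force': array([ 0.62771482, -0.3858574 , -0.28541924]), 'ft_torque': array([-0.00120955, -0.03901212,  0.02738931]), 'gripper_force': 0.0, 'finger_gap': 0.9980242756828118}
scene [[467.8, 0.0, 252.4], [0.0, 467.8, 184.9], [0.0, 0.0, 1.0]] [[0.808, 0.278, -0.519, -0.054], [-0.589, 0.407, -0.698, -0.796], [0.017, 0.87, 0.493, 0.784], [0.0, 0.0, 0.0, 1.0]]
top [[490.7, 0.0, 252.0], [0.0, 490.7, 189.2], [0.0, 0.0, 1.0]] [[-0.002, 0.998, -0.067, 0.48], [-1.0, -0.002, -0.008, 0.092], [-0.008, 0.066, 0.998, 1.453], [0.0, 0.0, 0.0, 1.0]]
```

View pics/scene0.png

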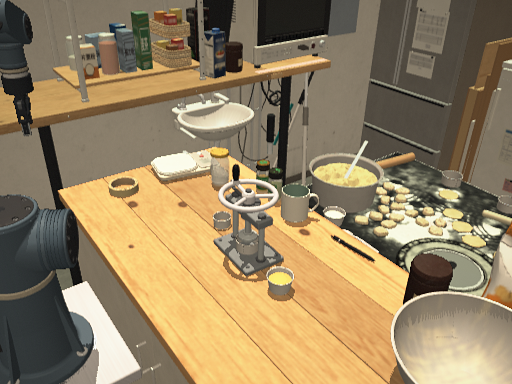

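View pics/top0.png

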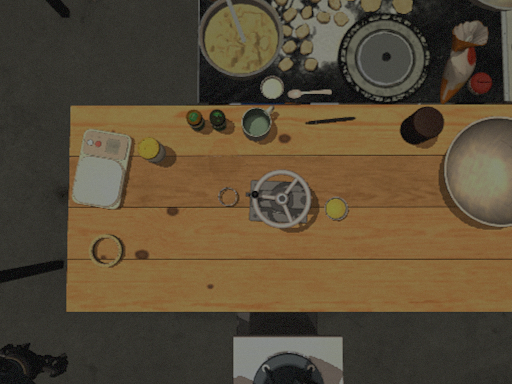

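The scene view shows the press at about (248,215), with the handle at (236,178) on the far side of the wheel. In the top view the wheel hub is at (282,199) and the black handle at (254,195), on the +y side. Next I'll measure both from the depth of both views.

```bash
cat > h.py <<'E'
import numpy as np,cv2
from station import *
from scipy.optimize import least_squares
def cloud(n,d=None,p=None):
    if d is None: p,d=snapshot(n)
    c=camera_params(n);K=c["mtx"];E=c["extrinsics"]
    v,u=np.nonzero(d>0);z=d[v,u]
    P=np.c_[(u-K[0,2])/K[0,0]*z,-(v-K[1,2])/K[1,1]*z,-z]
    return P@E[:3,:3].T+E[:3,3],p[v,u],np.c_[u,v]
def proj(n,X):
    c=camera_params(n);K=c["mtx"];E=c["extrinsics"]
    P=(np.atleast_2d(X)-E[:3,3])@E[:3,:3]
    return np.c_[K[0,2]-K[0,0]*P[:,0]/P[:,2],K[1,2]+K[1,1]*P[:,1]/P[:,2]]
def handle(n,C,p=None,d=None):
    X,c,uv=cloud(n,d,p)
    r=np.hypot(*(X[:,:2]-C).T)
    m=(r<.1)&(r>.045)&(X[:,2]>.2)&(X[:,2]<.245)&(c.max(1)<90)
    return X[m],uv[m]
E
python3 - <<'E'
from h import *
for n in("scene","top"):
    d=np.load(f"pics/{n}0.npy");p=cv2.imread(f"pics/{n}0.png")[:,:,::-1]
    X,c,uv=cloud(n,d,p)
    C0=np.array([.48,.03])
    if n=="top":
        i=(np.abs(uv-[282,199]).max(1)<3);print("hub",X[i].mean(0));C0=X[i].mean(0)[:2]
        C=C0
    else: C0=C
    r=np.hypot(*(X[:,:2]-C0).T)
    m=(r<.1)&(r>.05)&(X[:,2]>.165)&(X[:,2]<.197)&(c.max(1)>110)
    f=least_squares(lambda q:np.hypot(X[m,0]-q[0],X[m,1]-q[1])-q[2],[*C0,.07],loss="soft_l1",f_scale=.003)
    print(n,m.sum(),"rim",f.x,"ztop",np.percentile(X[m,2],[5,50,95]))
    H,u=handle(n,C0,p,d);print("handle",len(H),H.mean(0),H.min(0),H.max(0),u.mean(0))
    t=H[H[:,2]>H[:,2].max()-.006];print("top of handle",t.mean(0),len(t))
    m=(r>.079)&(r<.1)&(X[:,2]>.15)&(X[:,2]<.185);print("pointer cand",m.sum(),X[m].mean(0) if m.any() else"")
    for k,a in(("cutter",(228,197)),("cup",(337,210))):
        if n=="top":
            i=np.abs(uv-a).max(1)<13;j=i&(X[:,2]>.015);print(k,X[j].mean(0),X[j].max(0))
    im=cv2.resize(p[130:260,200:320] if n=="scene" else p[150:250,210:360],None,fx=5 if n=="scene" else 5,fy=5,interpolation=2)
    cv2.imwrite(f"pics/{n}0c.png",im[:600,:800,::-1])
E
```

```text
Traceback (most recent call last):
NameError: name 'C' is not defined. Did you mean: 'c'?
```

Run:
```python
from h import *
for n in("top","scene"):
    d=np.load(f"pics/{n}0.npy");p=cv2.imread(f"pics/{n}0.png")[:,:,::-1]
    X,c,uv=cloud(n,d,p)
    if n=="top":
        i=(np.abs(uv-[282,199]).max(1)<3);print("hub",X[i].mean(0));C0=X[i].mean(0)[:2]
    r=np.hypot(*(X[:,:2]-C0).T)
    m=(r<.1)&(r>.05)&(X[:,2]>.165)&(X[:,2]<.197)&(c.max(1)>110)
    f=least_squares(lambda q:np.hypot(X[m,0]-q[0],X[m,1]-q[1])-q[2],[*C0,.07],loss="soft_l1",f_scale=.003)
    print(n,m.sum(),"rim",f.x,"ztop",np.percentile(X[m,2],[5,50,95]))
    H,u=handle(n,C0,p,d);print("handle",len(H),H.mean(0),H.min(0),H.max(0),u.mean(0))
    t=H[H[:,2]>H[:,2].max()-.006];print("top of handle",t.mean(0),len(t))
    m=(r>.079)&(r<.1)&(X[:,2]>.15)&(X[:,2]<.185);print("pointer cand",m.sum(),X[m].mean(0) if m.any() else"")
    if n=="top":
        for k,a in(("cutter",(228,197)),("cup",(337,210))):
            i=np.abs(uv-a).max(1)<13;j=i&(X[:,2]>.015);print(k,X[j].mean(0),X[j].max(0))
    im=cv2.resize(p[130:260,200:320] if n=="scene" else p[150:250,210:360],None,fx=5 if n=="scene" else 5,fy=5,interpolation=2)
    cv2.imwrite(f"pics/{n}0c.png",im[:600,:800,::-1])
```

```text
hub [0.53888716 0.02513315 0.19561013]
top 716 rim [0.54102082 0.02695496 0.06961127] ztop [0.18049282 0.18524873 0.18989833]
handle 46 [0.54935025 0.09409889 0.22932096] [0.54060616 0.08672863 0.21293011] [0.55833153 0.1018079  0.242122  ] [255.06521739 194.23913043]
top of handle [0.55068883 0.09361792 0.23824523] 4
pointer cand 21 [0.55165664 0.11169603 0.17127841]
cutter [0.55512174 0.17402212 0.0282103 ] [0.5793827  0.19970119 0.03568203]
cup [ 0.51916169 -0.14007412  0.0330229 ] [ 0.5491036  -0.10593627  0.04742757]
scene 771 rim [0.54045715 0.02084363 0.06941023] ztop [0.17782029 0.18501063 0.18848475]
handle 76 [0.54869054 0.08852894 0.21774754] [0.54341966 0.08301554 0.20007396] [0.5610828  0.09903545 0.23394824] [235.42105263 170.98684211]
top of handle [0.55009446 0.09021271 0.23114978] 14
pointer cand 19 [0.56975862 0.02313887 0.17547105]
```

View pics/top0c.png

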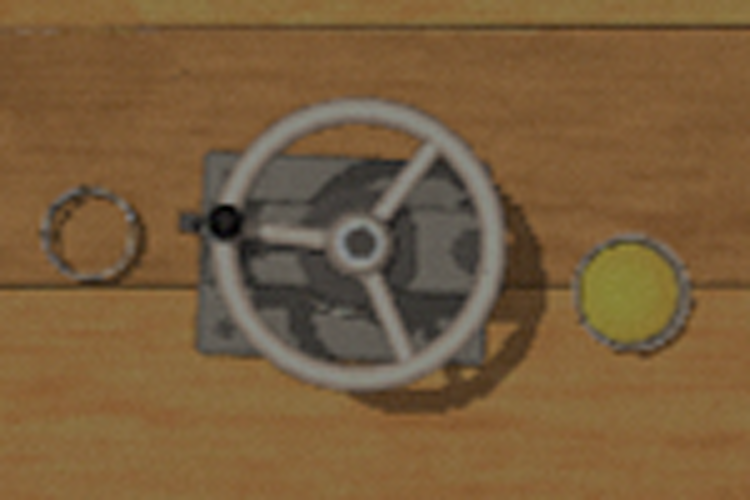

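View pics/scene0c.png

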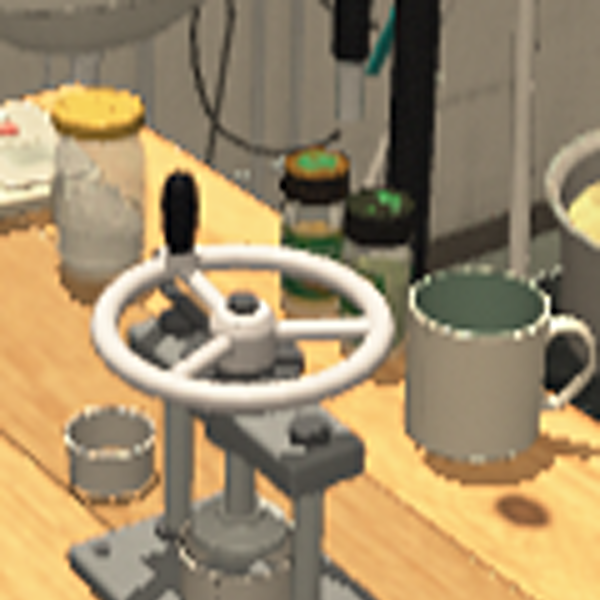

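The top crop shows the pointer tab at about (188,222), just left of the handle at (225,222), with the hub at (358,240). The scene crop shows the handle at (180,215) and nothing tall nearby.

Best estimates: axis (0.5405, 0.0245), handle (0.550, 0.093). I'll push with the side (tool x) face of the closed fingertips. First I rise, turn to the start heading and close the fingers.

```bash
python3 -m handwheel '[[[0,0,-0.8,-0.7],[0,0,-0.8,-0.65],[-0.4,-0.45,0,0],[-0.8,-0.9,0,0],[-0.8,-0.9,0,0],[-0.8,-0.9,0,0],[-0.8,-0.9,0,0],[-0.8,-0.9,0,0],[-0.8,-0.9,0,0],[-0.8,-0.9,0,0],[-0.8,-0.9,0,0],[-0.8,-0.9,0,0],[-0.8,-0.9,0,0],[-0.8,-0.9,0,0],[-0.8,-0.9,0,0],[-0.8,-0.9,0,0],[-0.8,-0.9,0,0],[-0.8,-0.9,0,0],[-0.8,-0.9,0,0],[-0.8,-0.9,0,0]]]' 0 20
cat >> h.py <<'E'
C=np.array([.5405,.0245])
def where(C=C):
    from scipy.spatial.transform import Rotation as R
    s=sense();Rm=R.from_quat(s["tool_rot"]).as_matrix();p=s["tcp_pos"]
    yaw=np.degrees(np.arctan2(Rm[1,1],Rm[0,1]))
    rel=Rm.T@np.r_[p[:2]-C,0]*1000
    print("t %.2f"%s["t"],"tcp",np.round(p,4),"yaw_y %.2f"%yaw,"P-C in tool mm",np.round(rel,1),"F tool",np.round(Rm.T@s["force"],2),"q6 %.2f"%s["q"][5],"gap %.2f"%s["finger_gap"])
    return s,Rm
E
python3 -c "from h import *;where()"
```

```text
t: 2.6
tcp_pos: [0.4632, 0.1629, 0.2701]
tool_rot: [0.068, 0.998, -0.0, -0.001]
force: [0.2, 0.3, -1.0]
finger_gap: 0.0
gripper_force: 0.0
t 2.60 tcp [0.4632 0.1629 0.2701] yaw_y 82.25 P-C in tool mm [9.520e+01 1.267e+02 1.000e-01] F tool [-0.2   0.33  0.99] q6 -1.32 gap 0.00
```

```bash
python3 -m handwheel '[[[-0.6,-0.6,0,0],[-0.6,-0.6,0,0],[-0.6,-0.6,0,0],[-0.5,-0.5,0,0],[0,0,0.6,0],[0,0,0.7,0],[0,0,0.7,0],[0,0,0.4,0],[0,0,0.3,0],[0,0,0,0],[0,0,0,0]]]' >/dev/null
python3 - <<'E'
from h import *
where()
p,d=snapshot("top");p2,_=snapshot("scene")
a=cv2.resize(p[150:250,210:310],None,fx=4,fy=4,interpolation=2);b=cv2.resize(p2[130:230,190:290],None,fx=4,fy=4,interpolation=2)
cv2.imwrite("pics/pre.png",np.hstack([a,b])[:,:,::-1])
E
```

```text
t 3.98 tcp [0.5138 0.1002 0.2042] yaw_y 82.36 P-C in tool mm [36.5 71.5 -0. ] F tool [0.24 0.84 0.5 ] q6 -1.46 gap -0.00
```

View pics/pre.png

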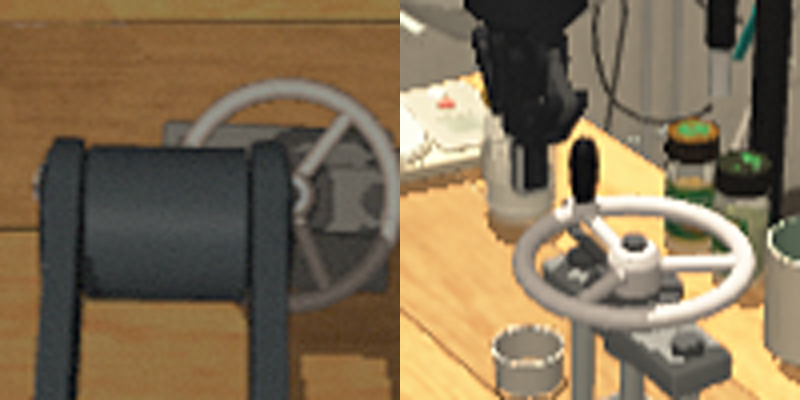

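The right half shows the shut fingertips (530,185) just behind the handle (583,175) and above the rim. Now I'll creep up to first contact.

```bash
python3 -m handwheel '[[[-0.12,-0.03,0,0],[-0.12,-0.03,0,0],[-0.12,0,0,0],[-0.08,0,0,0],[0,0,0,0],[0,0,0,0]]]' >/dev/null; python3 -c "from h import *;where()"
python3 -m handwheel '[[[-0.04,0,0,0],[-0.04,0,0,0],[0,0,0,0]]]' >/dev/null; python3 -c "from h import *;where()"
python3 -m handwheel '[[[-0.04,0,0,0],[0,0,0,0]]]' >/dev/null; python3 -c "from h import *;where()"
```

```text
t 4.83 tcp [0.524  0.0972 0.2038] yaw_y 82.36 P-C in tool mm [26.  69.8  0. ] F tool [ 0.41 -0.08 -0.43] q6 -1.46 gap 0.00
t 5.20 tcp [0.5262 0.0969 0.2038] yaw_y 82.35 P-C in tool mm [23.8 69.8 -0. ] F tool [-0.77  0.28 -0.24] q6 -1.46 gap -0.00
t 5.45 tcp [0.5272 0.0967 0.2038] yaw_y 82.35 P-C in tool mm [22.8 69.8 -0. ] F tool [-0.44  0.39 -0.45] q6 -1.46 gap 0.00
```

```bash
for i in 1 2 3 4; do python3 -m handwheel '[[[-0.03,0,0,0],[0,0,0,0]]]' >/dev/null; python3 -c "from h import *;where()"; done
```

```text
t 5.70 tcp [0.5279 0.0966 0.2038] yaw_y 82.36 P-C in tool mm [22.1 69.8 -0. ] F tool [ 0.99 -0.21 -0.21] q6 -1.46 gap -0.00
t 5.95 tcp [0.5286 0.0965 0.2038] yaw_y 82.36 P-C in tool mm [21.3 69.8 -0. ] F tool [-0.44 -0.17 -0.39] q6 -1.46 gap 0.00
t 6.20 tcp [0.5294 0.0964 0.2038] yaw_y 82.35 P-C in tool mm [20.6 69.8 -0. ] F tool [-0.38 -0.78  0.63] q6 -1.46 gap 0.00
t 6.45 tcp [0.5301 0.0963 0.2038] yaw_y 82.36 P-C in tool mm [19.8 69.8 -0. ] F tool [-0.7   0.73 -0.99] q6 -1.47 gap -0.00
```

```bash
for i in 1 2 3 4; do python3 -m handwheel '[[[-0.03,0,0,0],[0,0,0,0]]]' >/dev/null; python3 -c "from h import *;where()"; done
```

```text
t 6.70 tcp [0.5309 0.0962 0.2038] yaw_y 82.35 P-C in tool mm [19.1 69.8 -0. ] F tool [0.47 0.31 0.46] q6 -1.47 gap -0.00
t 6.95 tcp [0.5315 0.0961 0.2038] yaw_y 82.35 P-C in tool mm [18.5 69.8  0. ] F tool [-0.28  0.62 -0.41] q6 -1.47 gap 0.00
t 7.20 tcp [0.5317 0.0961 0.2037] yaw_y 82.36 P-C in tool mm [18.3 69.8  0. ] F tool [ 2.01  0.09 -1.35] q6 -1.47 gap -0.00
t 7.45 tcp [0.5324 0.0961 0.2037] yaw_y 82.36 P-C in tool mm [17.5 69.9  0. ] F tool [ 3.15  0.28 -1.45] q6 -1.47 gap -0.00
```

Contact is at TCP (0.5315, 0.0961) with yaw 82.36°, and this will be the reference for the end. In the tool frame an orbit is a constant row, so I'll start at 4° per row.

```bash
python3 -m handwheel '[[[-0.1,0.02,0,0.33],[-0.15,0.03,0,0.5],[-0.197,0.042,0,0.667],[-0.197,0.042,0,0.667],[-0.197,0.042,0,0.667],[-0.197,0.042,0,0.667],[-0.197,0.042,0,0.667],[-0.197,0.042,0,0.667],[-0.197,0.042,0,0.667],[-0.197,0.042,0,0.667],[-0.197,0.042,0,0.667],[-0.1,0.02,0,0.33]]]' >/dev/null
python3 - <<'E'
from h import *
where()
p,d=snapshot("top");p2,_=snapshot("scene")
a=cv2.resize(p[150:250,210:310],None,fx=4,fy=4,interpolation=2);b=cv2.resize(p2[130:230,190:290],None,fx=4,fy=4,interpolation=2)
cv2.imwrite("pics/o1.png",np.hstack([a,b])[:,:,::-1])
E
```

```text
t 8.95 tcp [0.5848 0.0824 0.2038] yaw_y 39.26 P-C in tool mm [16.8 70.9  0.1] F tool [ 3.38  0.63 -0.31] q6 -0.74 gap -0.00
```

View pics/o1.png

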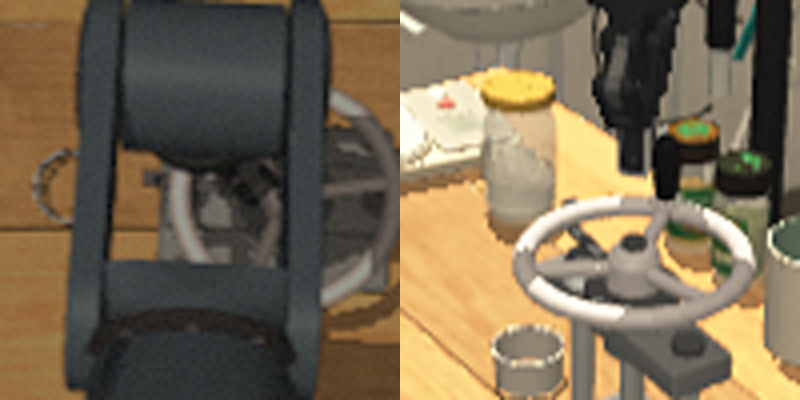

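The right half shows the fingertips (632,165) behind the handle (665,165), which has moved round about 44°. The push is about 3.4 N and purely tangential, so I carry on.

```bash
python3 -m handwheel '[[[-0.15,0.03,0,0.5],[-0.195,0.04,0,0.667],[-0.195,0.04,0,0.667],[-0.195,0.04,0,0.667],[-0.195,0.04,0,0.667],[-0.195,0.04,0,0.667],[-0.195,0.04,0,0.667],[-0.195,0.04,0,0.667],[-0.195,0.04,0,0.667],[-0.195,0.04,0,0.667],[-0.195,0.04,0,0.667],[-0.195,0.04,0,0.667],[-0.195,0.04,0,0.667],[-0.195,0.04,0,0.667],[-0.195,0.04,0,0.667],[-0.195,0.04,0,0.667],[-0.195,0.04,0,0.667],[-0.195,0.04,0,0.667],[-0.195,0.04,0,0.667],[-0.15,0.03,0,0.5]]]' >/dev/null; python3 -c "from h import *;where()"
```

```text
t 11.55 tcp [ 0.6073 -0.0053  0.2039] yaw_y -38.76 P-C in tool mm [18.6 70.7  0.3] F tool [ 2.96 -0.56  0.63] q6 0.48 gap -0.00
```

```bash
python3 -m handwheel '[[[-0.17,0.03,0,0.5],[-0.2,0.04,0,0.667],[-0.2,0.04,0,0.667],[-0.2,0.04,0,0.667],[-0.2,0.04,0,0.667],[-0.2,0.04,0,0.667],[-0.2,0.04,0,0.667],[-0.2,0.04,0,0.667],[-0.2,0.04,0,0.667],[-0.2,0.04,0,0.667],[-0.2,0.04,0,0.667],[-0.2,0.04,0,0.667],[-0.2,0.04,0,0.667],[-0.2,0.04,0,0.667],[-0.2,0.04,0,0.667],[-0.2,0.04,0,0.667],[-0.2,0.04,0,0.667],[-0.2,0.04,0,0.667],[-0.2,0.04,0,0.667],[-0.15,0.03,0,0.5]]]' >/dev/null; python3 -c "from h import *;where()"
```

```text
t 14.05 tcp [ 0.5252 -0.047   0.2043] yaw_y -116.78 P-C in tool mm [18.6 70.8  0.1] F tool [2.78 0.36 2.26] q6 1.74 gap 0.00
```

θ is now about 199°. I back off, lift, unwind the wrist by half a turn and come down again behind the handle.

```bash
python3 -m handwheel '[[[0.2,0,0,0],[0.6,0,0,0],[0.2,0,-0.4,0],[0,0,-0.8,0],[0,0,-0.8,0],[0,0,-0.2,-0.6],[0,0,0,-1],[0,0,0,-1],[0,0,0,-1],[0,0,0,-1],[0,0,0,-1],[0,0,0,-1],[0,0,0,-1],[0,0,0,-1],[0,0,0,-1],[0,0,0,-1],[0,0,0,-1],[0,0,0,-1],[0,0,0,-1],[0,0,0,-1]]]' >/dev/null; python3 -m handwheel '[[[0,0,0,-1],[0,0,0,-1],[0,0,0,-1],[0,0,0,-1],[0,0,0,-1],[0,0,0,-1],[0,0,0,-1],[0,0,0,-1],[0,0,0,-1],[0,0,0,-1],[0,0,0,-1],[0,0,0,-1],[0,0,0,-1],[0,0,0,-1],[0,0,0,-1],[0,0,0,-0.4],[0,0,0,0]]]' >/dev/null
python3 - <<'E'
from h import *
where()
p,d=snapshot("top");p2,_=snapshot("scene")
a=cv2.resize(p[150:250,230:330],None,fx=4,fy=4,interpolation=2);b=cv2.resize(p2[130:230,190:290],None,fx=4,fy=4,interpolation=2)
cv2.imwrite("pics/o2.png",np.hstack([a,b])[:,:,::-1])
E
```

```text
t 18.68 tcp [ 0.5454 -0.0569  0.2594] yaw_y 63.29 P-C in tool mm [-41.  -70.5   0. ] F tool [ 0.21  0.29 -0.3 ] q6 -1.41 gap -0.00
```

View pics/o2.png

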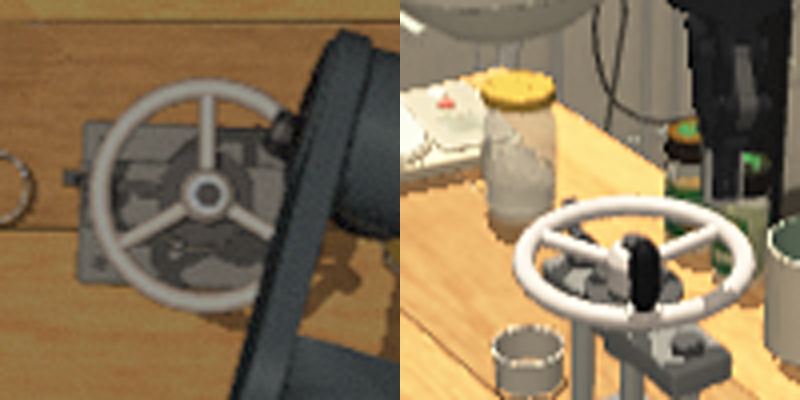

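The top view shows a spoke pointing straight up, which puts the handle spoke at about −120°. The scene view shows the handle at (640,270), where it should be. I descend, close the gap and push with the +x face.

```bash
python3 -m handwheel '[[[0,0,0.6,0],[0,0,0.7,0],[0,0,0.6,0],[0,0,0.3,0],[0.2,0,0,0],[0.3,0,0,0],[0.15,0,0,0],[0.06,0,0,0],[0.06,0,0,0],[0,0,0,0]]]' >/dev/null; python3 -c "from h import *;where()"; python3 -m handwheel '[[[0.06,0,0,0],[0.06,0,0,0],[0,0,0,0]]]' >/dev/null; python3 -c "from h import *;where()"
```

```text
t 20.02 tcp [ 0.5277 -0.048   0.2039] yaw_y 63.30 P-C in tool mm [-21.1 -70.6   0. ] F tool [-0.43 -0.68  0.39] q6 -1.41 gap 0.00
t 20.40 tcp [ 0.525  -0.0467  0.2038] yaw_y 63.31 P-C in tool mm [-18.1 -70.6   0. ] F tool [ 0.42 -1.13  1.02] q6 -1.41 gap -0.00
```

```bash
python3 -m handwheel '[[[0.1,-0.02,0,0.3],[0.17,-0.03,0,0.5],[0.197,-0.04,0,0.667],[0.197,-0.04,0,0.667],[0.197,-0.04,0,0.667],[0.197,-0.04,0,0.667],[0.197,-0.04,0,0.667],[0.197,-0.04,0,0.667],[0.197,-0.04,0,0.667],[0.197,-0.04,0,0.667],[0.197,-0.04,0,0.667],[0.197,-0.04,0,0.667],[0.197,-0.04,0,0.667],[0.197,-0.04,0,0.667],[0.197,-0.04,0,0.667],[0.197,-0.04,0,0.667],[0.197,-0.04,0,0.667],[0.197,-0.04,0,0.667],[0.197,-0.04,0,0.667],[0.15,-0.03,0,0.5]]]' >/dev/null; python3 -c "from h import *;where()"
```

```text
t 22.90 tcp [0.4683 0.022  0.2038] yaw_y -12.65 P-C in tool mm [-18.2 -69.9   0.1] F tool [-3.08  0.2   0.22] q6 0.03 gap -0.00
```

```bash
python3 -m handwheel '[[[0.17,-0.035,0,0.5],[0.197,-0.04,0,0.667],[0.197,-0.04,0,0.667],[0.197,-0.04,0,0.667],[0.197,-0.04,0,0.667],[0.197,-0.04,0,0.667],[0.197,-0.04,0,0.667],[0.197,-0.04,0,0.667],[0.197,-0.04,0,0.667],[0.197,-0.04,0,0.667],[0.197,-0.04,0,0.667],[0.197,-0.04,0,0.667],[0.197,-0.04,0,0.667],[0.197,-0.04,0,0.667],[0.197,-0.04,0,0.667],[0.197,-0.04,0,0.667],[0.15,-0.03,0,0.5],[0.1,-0.02,0,0.33],[0,0,0,0]]]' >/dev/null; python3 -c "from h import *;s,R=where();print(R[:2].T@(np.r_[.5315,.0961]-s['tcp_pos'][:2])/.025)"
```

```text
t 25.27 tcp [0.5119 0.0908 0.2036] yaw_y -80.54 P-C in tool mm [-17.3 -70.1   0.1] F tool [-3.78 -1.54 -0.94] q6 1.37 gap -0.00
[ 0.80889938 -0.07886444 -0.00167299]
```

```bash
python3 -m handwheel '[[[0.14,-0.028,0,0.5],[0.145,-0.028,0,0.5],[0.145,-0.028,0,0.5],[0.1,-0.02,0,0.33],[0.09,-0.02,0,0.33],[0.05,0,0,0.33],[0,0,0,0.34],[0,0,0,0],[0,0,0,0]]]' >/dev/null; python3 -c "from h import *;s,R=where();print(R[:2].T@(np.r_[.5315,.0961]-s['tcp_pos'][:2])/.025)"
```

```text
t 26.40 tcp [0.5293 0.0948 0.2037] yaw_y -97.51 P-C in tool mm [-20.3 -68.2  -0. ] F tool [-3.15  0.82  0.5 ] q6 1.67 gap -0.00
[ 8.22964903e-02 -6.30419462e-02 -1.44835720e-05]
```

About 2 mm of push remains. I'll take 1.2 mm of it, then back off well clear to compare with the first images.

```bash
python3 -m handwheel '[[[0.025,-0.02,0,0],[0.025,-0.02,0,0],[0,0,0,0],[0,0,0,0]]]' >/dev/null; python3 -c "from h import *;s,R=where();print(R[:2].T@(np.r_[.5315,.0961]-s['tcp_pos'][:2])/.025)"
python3 -m handwheel '[[[-0.2,0,0,0],[-0.8,0,0,0],[-1,0,0,0],[-1,0,0,0],[-1,0,0,0],[-1,0,0,0],[-1,0,0,0],[-1,0,0,0],[0,0,0,0]]]' >/dev/null
cat > cmp.py <<'E'
from h import *
import sys
where()
out=[]
for n,(u0,v0,u1,v1) in(("top",(240,180,272,212)),("scene",(220,160,250,196))):
    p0=cv2.imread(f"pics/{n}0.png")[:,:,::-1];d0=np.load(f"pics/{n}0.npy")
    p,d=snapshot(n)
    for tag,q in(("ref",p0),("now",p)):
        g=q[v0:v1,u0:u1].max(2).astype(float);w=np.clip(60-g,0,None) 
        vv,uu=np.mgrid[v0:v1,u0:u1];
        print(n,tag,"dark centroid",round((w*uu).sum()/w.sum(),2),round((w*vv).sum()/w.sum(),2),round(w.sum()))
    sh=[cv2.phaseCorrelate(np.float64(cv2.cvtColor(np.ascontiguousarray(p0),7)[v0:v1,u0:u1]),np.float64(cv2.cvtColor(np.ascontiguousarray(p),7)[v0:v1,u0:u1]))]
    print("phase",sh)
    if n=="top":out+=[q[155:245,210:310] for q in(p0,p)]
    else:out+=[q[145:235,195:295] for q in(p0,p)]
    np.save(f"pics/{n}_{sys.argv[1]}.npy",d);cv2.imwrite(f"pics/{n}_{sys.argv[1]}.png",p[:,:,::-1])
for a,b in zip(out[::2],out[1::2]):pass
im=np.vstack([np.hstack(out[:2]),np.hstack(out[2:])])
cv2.imwrite(f"pics/cmp_{sys.argv[1]}.png",cv2.resize(im,None,fx=3.3,fy=3.3,interpolation=2)[:,:,::-1])
E
python3 cmp.py a
```

```text
t 26.90 tcp [0.5306 0.0957 0.2037] yaw_y -97.52 P-C in tool mm [-19.1 -69.3  -0. ] F tool [-3.51  0.62  1.52] q6 1.67 gap -0.00
[ 3.23399025e-02 -2.19981642e-02 -5.72567257e-06]
t 28.02 tcp [0.3566 0.1188 0.2043] yaw_y -97.48 P-C in tool mm [-194.6  -69.6   -0.3] F tool [ 0.18 -0.65  0.49] q6 1.72 gap 0.00
top ref dark centroid 256.49 196.27 2326
top now dark centroid 256.13 196.17 2021
phase [((-0.05274681958233529, 0.3418600693763185), 0.9572642663097839)]
scene ref dark centroid 235.43 173.55 3682
scene now dark centroid 234.88 173.34 3535
phase [((-0.24373817173966472, 0.08646215682111702), 1.0349570869952243)]
```

View pics/cmp_a.png

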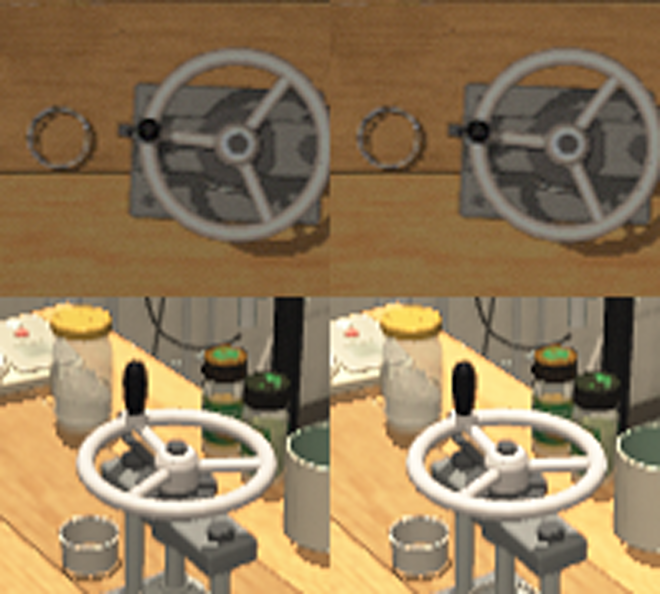

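Left is the reference, right is now. The handle is back beside the pointer and the bystanders are unmoved. Both views agree it is about 0.8 mm (0.6°) short, so I'll add one gentle nudge.

```bash
python3 -m handwheel '[[[0.5,0,0,0],[1,0,0,0],[1,0,0,0],[1,0,0,0],[1,0,0,0],[1,0,0,0],[0.7,0,0,0],[0.4,0,0,0],[0.2,0,0,0],[0.1,0,0,0],[0,0,0,0]]]' >/dev/null; python3 -c "from h import *;s,R=where();print(R[:2].T@(np.r_[.5315,.0961]-s['tcp_pos'][:2])/.025)"
```

```text
t 29.50 tcp [0.5279 0.0961 0.2038] yaw_y -97.51 P-C in tool mm [-21.9 -69.3   0. ] F tool [ 0.47 -0.56  0.42] q6 1.67 gap 0.00
[ 1.42768115e-01 -1.95028474e-02 -4.06243421e-05]
```

```bash
python3 -m handwheel '[[[0.04,0,0,0],[0.04,0,0,0],[0.04,0,0,0],[0.02,0,0,0],[0,0,0,0],[0,0,0,0]]]' >/dev/null; python3 -c "from h import *;s,R=where();print(R[:2].T@(np.r_[.5315,.0961]-s['tcp_pos'][:2])/.025)"
```

```text
t 30.25 tcp [0.5311 0.0957 0.2037] yaw_y -97.52 P-C in tool mm [-18.7 -69.4   0. ] F tool [-2.73 -0.37 -2.47] q6 1.67 gap 0.00
[ 1.56949883e-02 -1.79379829e-02 -1.80800390e-05]
```

```bash
python3 -m handwheel '[[[0.02,0,0,0],[0,0,0,0],[0,0,0,0]]]' >/dev/null; python3 -c "from h import *;where()"
python3 -m handwheel '[[[-0.2,0,0,0],[-0.8,0,0,0],[-1,0,0,0],[-1,0,0,0],[-1,0,0,0],[-1,0,0,0],[-1,0,0,0],[-1,0,0,0],[0,0,0,0],[0,0,0,0]]]' >/dev/null; python3 cmp.py b
```

```text
t 30.62 tcp [0.5321 0.0955 0.2038] yaw_y -97.52 P-C in tool mm [-17.6 -69.3   0. ] F tool [-3.8  -1.24 -2.58] q6 1.67 gap 0.00
t 31.88 tcp [0.3608 0.1182 0.2042] yaw_y -97.53 P-C in tool mm [-190.4  -69.4   -0.7] F tool [-0.22 -0.32 -0.16] q6 1.72 gap 0.00
top ref dark centroid 256.49 196.27 2326
top now dark centroid 256.37 195.96 2052
phase [((-0.020552146195043974, -0.1639110561524788), 0.977298972759147)]
scene ref dark centroid 235.43 173.55 3682
scene now dark centroid 235.48 173.19 3497
phase [((0.026565844330457722, 0.007264317459405589), 0.9468429468019864)]
```

Both views now match the start to within 0.2 px, and the hand is well clear, so I hand it in.

```bash
python3 -c "from station import *;print(sign_off())"
```

```text
the job is handed in; nothing more can be done
None
```

The hand wheel was pushed one full turn clockwise, with the handle back beside the pointer to within about half a millimetre in both camera views; the hand was taken clear and the job handed in at about 32 s.

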